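Spot-check the basking slate

TASK

The feeding cup standing on the ledge in front of the propped slate is in the way: nest it upright inside the matching cup that stands on the shelf. Then take the infrared reader out of its cradle and hold its window square to the middle of the propped slate, about 50 mm away, steady for two seconds. Finally lay the reader back down in its cradle; do not shift the slate or disturb anything else.

Things in the scene. Friction and masses are not known exactly. Their poses are not given: they have to be found in the camera images.
- stand: Fixed bamboo stand, a board 200 (x) x 140 (y) x 20 mm. Origin: centre of its underside. +x points from the feeding ledge (front, roughly towards the robot) to the slate. The ledge is the front half, -100 < x < -10 mm, top 20 mm high; the slate's hinge lies at x = 0, 30 mm high, along y.
- slate (a joint): Tilt of the slate about its stiff hinge, rad, 0 = level; starts between 0.3 and 0.6 and is to stay as it is. At larger values the far (+x) edge of the slate is higher.
- slate_mid (a point): Middle of the upper face of the propped slate, a dark tile 106 (x, up the slope) x 130 (y) x 10 mm. z is the normal out of the face (up and roughly leaning towards the robot), x points up the slope, y along the hinge. It lies 60 mm up the slope from the hinge axis.
- cup_a: Sage ceramic feeding cup on the ledge, open-topped: 75 mm tall, 68 mm across the rim, tapering straight to 40 mm across the foot, wall 3 mm, foot 28 mm thick, 0.22 kg. Origin: centre of its underside, z up. Can be gripped across the rim from outside (tips about 20 mm below the rim).
- cup_b: The matching cup, same shape and size as cup_a, standing empty on the shelf. Nested, cup_a rests on its inner floor, 28 mm above cup_b's underside, with about 2 mm play all round; 28 mm of cup_a then stands out above the rim of cup_b. Its x axis points away from jar_a, which stands at about x = -95 mm in cup_b's frame.
- reader: White infrared reader, 0.16 kg: a bar 165 (x, from -80 to +85) x 30 (y) x 26 mm (z, from 0 to 26), with a round sensing head 30 mm across below its +x end, centred at x = 70 mm and reaching 20 mm below the bar's underside (z = -20 mm). Origin: on the bar's underside, z up; centre of mass about x = 8 mm, where it is best gripped across y from above.
- window (a point): Sensing window: centre of the lower end face of the reader's head, at (70, 0, -20) mm in the reader's frame. It looks along the reader's -z.
- spot (a point): The point 50 mm in front of the window, along the line it looks, at (70, 0, -70) mm in the reader's frame: to be brought to slate_mid.
- cradle: Fixed grey plastic cradle: base 130 (x) x 70 (y) x 8 mm with two upright saddles, 12 mm thick, centred at x = -42 and +42 mm, 54 mm wide and 50 mm high, each with 12 mm high cheeks that leave a 38 mm wide channel along x for the reader's bar. The gap between the saddles (72 mm) gives the fingers room. Origin: centre of its underside.
- cradle_seat (a point): Point midway between the saddles, level with their seats (50 mm above the shelf): the reader's origin lies here when it rests in the cradle, its x axis along the cradle's and its head beyond the +x saddle.
- jar_a: supplement jar, 52 mm across, 90 mm tall, standing close to cup_b on its robot side. Bystander; origin at the centre of its underside.
- jar_b: supplement jar like jar_a (52 x 90 mm), standing close to the tail end of the cradle. Bystander; origin at the centre of its underside.
- mister: clear bottle, 64 mm across, 135 mm tall, standing close beside the propped slate on its left (stand +y) side, about (70, 125) mm in the stand's frame. Bystander; origin at the centre of its underside.
- dish: wide low sage dish, 116 mm across, 35 mm tall, between the robot and the stand; not a cup. Bystander; origin at the centre of its underside.
- tile: loose flat slate tile 100 x 80 x 10 mm lying between the robot and the stand; not the slate to be read. Bystander; origin at the centre of its underside.
- probe_holder: Fixed plastic thermometer probe holder, base 50 x 60 mm, 100 mm tall, close beside the propped slate on its right (stand -y) side, about (70, -125) mm in the stand's frame. Bystander; origin at the centre of its underside. At the back corners of the work area, beyond x = 0.63 m, stand a fixed block of tongs (right, 156 mm tall) and a fixed clear tub (left, 89 mm tall), out of the way.
Mind the look-alikes: they are no part of the job. Leave any pink or purple look-alike of the cup_a alone.

How it is judged (in metres and radians):
On the way, in this order (a step that is already met when the one before it is completed fails the run):
1. cup_a stands nested upright inside cup_b, released (horizontal distance between cup_a and cup_b below 0.007 m and z of cup_a in the frame of cup_b between 0.022 and 0.034 m and angle between each of cup_a, cup_b's own z axis and vertical below 0.1 rad and height (world z) of cup_b below 0.01 m and contact force between cup_a and the fingers below 0.1 N and linear speed of cup_a below 0.02 m/s), for 0.2 s.
2. the reader's window is held square to the middle of the slate, about 50 mm off, steady: spot within 18 mm of the middle, axis within 0.22 rad of the normal, under 20 mm/s, for 1.5 s (distance between spot and slate_mid below 0.018 m and angle between the z axis of reader and the z axis of slate_mid, either way round below 0.22 rad and linear speed of reader below 0.02 m/s and angular speed of reader below 0.15 rad/s and z of window in the frame of slate_mid above 0.025 m), for 1.5 s.
At the end, for the whole second after the job is handed in: cup_a is nested in cup_b: axes within 7 mm, underside 22 to 34 mm above cup_b's, both upright within 0.1 rad, cup_b on the shelf. The reader rests in the cradle: origin within 25 mm along, 9 mm across and 5 mm in height of the seat, tilt under 0.1 rad. Both at rest (horizontal distance between cup_a and cup_b below 0.007 m and z of cup_a in the frame of cup_b between 0.022 and 0.034 m and angle between each of cup_a, cup_b, reader's own z axis and vertical below 0.1 rad and height (world z) of cup_b below 0.01 m and x of reader in the frame of cradle_seat between -0.025 and 0.025 m and y of reader in the frame of cradle_seat between -0.009 and 0.009 m and z of reader in the frame of cradle_seat between -0.005 and 0.005 m and linear speed of each of reader, cup_a below 0.02 m/s); the robot touches nothing.
It fails at once if the propped slate is shifted (over 10 mm) (distance of slate_mid from where it was at the start of the episode above 0.01 m).
It fails at once if cup_a or cup_b is tipped over (angle between any of cup_a, cup_b's own z axis and vertical above 0.7 rad).
It fails at once if a bystander is disturbed (moved over 20 mm) (distance of any of jar_a, jar_b, mister, dish, tile from where it was at the start of the episode above 0.02 m).
It also fails if it takes over 72 s, if anything falls off the work surface, if the arm or the gripper's body presses on something with over 40 N, if the wrist force passes 120 N, or if a joint passes its speed limit or range.

ROBOT

A 6-joint arm with a two-finger parallel gripper is mounted at the origin on the work surface. World frame = base frame: x ahead of the robot, y to its left, z up, the work surface at z = 0. Lengths are in mm, angles in rad, forces in N, time in s.
With the tool pointing down it reaches from about 350 to 775 mm from the base axis. Payload 7.3 kg.
Tool frame: the origin (TCP) lies midway between the tips of the shut fingers; the grasp point (between the pads) lies 19 mm behind it; z points along the fingers, y is the line along which they close (so a half turn about z gives the same grasp; the last joint's range is limited). The gripper opens to 92 mm and grips with 3 to 60 N. Pads are 19 mm wide; open, the fingers measure 130 mm over their backs; the gripper's body (75 mm by 190 mm) begins 47 mm behind the grasp point.
Start: joints at [0.985, 0.342, 1.524, -0, 1.275, -0.146], TCP at [223.512, 475.066, 226.741] pointing down, gripper open.
Joint ranges: [-2.53, 2.53], [-0.77, 2.02], [0.04, 2.7], [-1, 4.14], [0.28, 2.66], [-3.11, 3.11]. Speed limits (rad/s): [2.57, 2.57, 3.14, 3.14, 3.14, 3.14].

INTERFACE

Orientations are given as [roll, pitch, yaw] about the fixed x, y, z axes, in that order (R = Rz(yaw) Ry(pitch) Rx(roll)).
In Python, from plant import bot gives the robot as it stands.
- The arm moves only by the tool servo_tool, never from a script. Its argument "deltas" is a list of rows, each a list of 2 entries, a list of its own where there are three numbers: the shift along the tool's x, y, z in m, then the turn, a rotation vector about the tool's x, y, z in degrees. A call has 1 to 20 rows; each row shifts and turns the commanded pose from where the row before left it, along the tool's axes as they then stand; what a row does not reach is not made up. A row lasts 1/8 s, in which the tool goes at most 62.5 mm and 10.7 degrees, less where a joint would pass 70% of its speed; a pose out of reach is approached as far as the arm can. A call with a gripper value outside its range is refused whole. "fingers" is the opening, from 0 (shut) to 1 (fully open), set as the call begins (left out, the last holds). The fingers move at their own pace and stop on an object; the grip force is fixed at half the most. Time passes only in rows, so rows that do not move let the fingers close. It gives the time, the measured TCP pose, the force, the opening and the grip force at its end, in the units of the state.
- bot.get_obs(): the state, without advancing time (a new reading comes with each control period).
- bot.capture(name): name is "scene" or "side" or "wrist"; returns the picture (400x640x3 uint8, red, green, blue); there is no depth.
- bot.camera_model(name): a dict with "mtx" (3x3 intrinsics, pixels), "xyz" and "rotation" of the camera in the world. Camera axes: x right, y down, z forward; pixel columns grow to the right and rows downward; lengths in mm; the calibration is good to about 2 mm. A picture is of the moment at which its call begins: read the wrist's pose just before it. camera_model takes no time and is no camera call; for the wrist camera it gives the pose at the moment of the call.
- bot.close_job(): hands the job in; it is judged then, once.
The state is a dict: "time": time; "joint_positions": joint angles; "dq": joint speeds; "tau": joint torques, N m; "tool_pos": TCP position; "tcp_rot": TCP orientation; "contact_force": force on the tool from outside, world axes, zero at the start; "moment": the same for the moment, N m; "grip_width": finger opening in mm; "finger_force": force on a finger pad.
Only numpy, scipy, OpenCV 4.12 (cv2) and the standard library are available. Lean on these libraries where they do the work, as an engineer would, in place of code of your own. Each camera call takes 0.05 s, during which the arm holds its last target. There are 200 camera calls.

## Working session

There is one attempt and no reset: what is moved stays moved. The work goes in short steps, Python scripts to look and compute and a tool call to move; the robot and the scene stay as the last step left them, time stands still between calls to the robot, and variables do not carry over. Pictures are saved under pics/ and viewed, at most 13 in all, crops included, and the job is handed in when it is done.

Besides the shell and the picture viewer there is one more tool, called after "Call:" as name(argument=value, ...), one argument or row to a line, values as JSON. servo_tool: Moves the arm, as the interface text tells. Its arguments: {"type":"object","properties":{"deltas":{"type":"array"},"fingers":{"type":"number"}},"required":["deltas"]}

```bash
ls; mkdir -p pics
python3 - <<'E'
from plant import bot
import cv2,numpy as np
o=bot.get_obs();print({k:np.round(v,3) for k,v in o.items()})
for n in("scene","side","wrist"):
    m=bot.camera_model(n);print(n,np.round(m["mtx"],1).tolist(),np.round(m["xyz"],1),np.round(m["rotation"],3).tolist())
    cv2.imwrite(f"pics/{n}0.png",bot.capture(n)[:,:,::-1])
E
```

```text
pics
{'time': np.float64(0.0), 'joint_positions': array([ 0.985,  0.343,  1.525, -0.   ,  1.275, -0.146]), 'dq': array([ 0.   , -0.001, -0.001, -0.002, -0.001, -0.001]), 'tau': array([-1.0000e-03, -4.3124e+01, -2.4421e+01,  7.2000e-02,  5.6000e-02,
       -0.0000e+00]), 'tool_pos': array([223.275, 474.705, 226.024]), 'tcp_rot': array([-3.14 , -0.   ,  2.702]), 'contact_force': array([-0.242, -0.269,  0.977]), 'moment': array([ 0.038, -0.023,  0.026]), 'finger_force': np.float64(0.0), 'grip_width': np.float64(91.774)}
scene [[361.2, 0.0, 319.8], [0.0, 361.2, 197.3], [0.0, 0.0, 1.0]] [ 960.4 -695.6  796.6] [-2.29, -0.011, 0.576]
side [[374.5, 0.0, 318.4], [0.0, 374.5, 198.6], [0.0, 0.0, 1.0]] [  -1.9 -735.4  678.9] [-2.194, -0.01, -0.604]
wrist [[302.6, 0.0, 320.4], [0.0, 302.6, 198.3], [0.0, 0.0, 1.0]] [160.2 504.7 384.7] [2.879, 0.001, 1.131]
```

View pics/scene0.png

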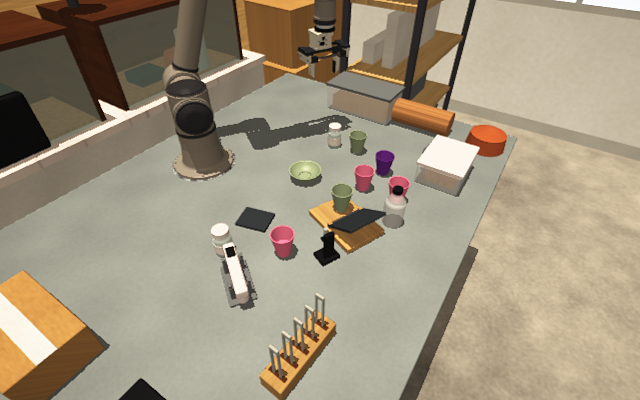

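View pics/side0.png

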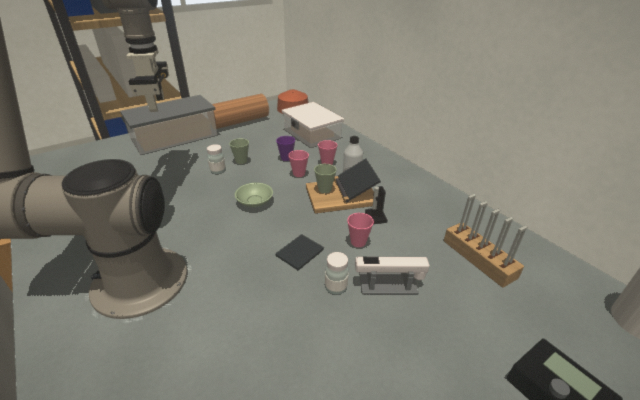

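Scene view: cup_b (sage) at (357,143) next to jar_a (335,134); cup_a at (342,198) on the stand, slate (358,220), mister (395,207), probe holder (326,250), reader (235,270), jar_b (221,237). Side view: cup_b (240,152), cup_a (325,179), slate (358,180), reader (392,265), jar_b (337,272).

```bash
cat > h.py <<'E'
from plant import bot
import cv2,numpy as np
from scipy.spatial.transform import Rotation as R
def cam(n):
    m=bot.camera_model(n);return np.array(m["mtx"]),np.array(m["xyz"],float),R.from_euler("xyz",m["rotation"]).as_matrix()
def ray(c,p):
    K,t,r=c;d=r@np.linalg.solve(K,[p[0],p[1],1.]);return t,d/np.linalg.norm(d)
def plane(c,p,z):
    t,d=ray(c,p);return t+d*(z-t[2])/d[2]
def tri(obs):
    A=np.zeros((3,3));b=np.zeros(3)
    for c,p in obs:
        t,d=ray(c,p);P=np.eye(3)-np.outer(d,d);A+=P;b+=P@t
    x=np.linalg.solve(A,b);return x,[np.linalg.norm(np.cross(x-ray(c,p)[0],ray(c,p)[1])) for c,p in obs]
def proj(c,X):
    K,t,r=c;q=K@(r.T@(np.asarray(X,float)-t));return q[:2]/q[2]
def blobs(im,lo,hi,amin=60):
    m=cv2.inRange(cv2.cvtColor(im,cv2.COLOR_RGB2HSV),np.array(lo),np.array(hi))
    n,l,s,c=cv2.connectedComponentsWithStats(m)
    return [(s[i,4],s[i,:4].tolist(),np.round(c[i],1).tolist(),l==i) for i in range(1,n) if s[i,4]>=amin]
E
python3 - <<'E'
from h import *
S,D=cam("scene"),cam("side")
for name,a,b in [("cup_b",(357,143),(240,152)),("cup_a",(342,198),(325,179)),("reader tail",(229,247),(358,265)),("reader head",(240,298),(427,268)),("slate mid",(358,220),(358,180)),("jar_b cap",(221,231),(337,260)),("jar_a cap",(335,128),(215,150)),("mister",(397,190),(353,142)),
 ("stand near corner",(309,212),(306,183)),("stand front right",(345,248),(314,210)),("stand back right",(384,236),(376,205)),("dish",(306,170),(254,193)),("probe",(327,237),(380,190))]:
    x,e=tri([(S,a),(D,b)]);print(name,x.round(),np.round(e,1))
for n in("scene","side"):
    im=cv2.imread(f"pics/{n}0.png")[:,:,::-1]
    for k,lo,hi in(("green",(30,40,40),(75,255,200)),("wood",(8,110,80),(24,255,255))):
        print(n,k,[b[:3] for b in blobs(im,lo,hi,150)])
for n in("scene","side"):
    im=cv2.imread(f"pics/{n}0.png")[:,:,::-1]
E
```

```text
cup_b [441. 383.  36.] [0.5 0.5]
cup_a [569.  47.  59.] [1.7 1.7]
reader tail [ 419. -292.   62.] [1.7 1.7]
reader head [ 546. -387.   56.] [1.3 1.3]
slate mid [654.  -8.  55.] [2.5 2.5]
jar_b cap [ 376. -271.   82.] [0.4 0.4]
jar_a cap [348. 369.  79.] [0.2 0.2]
mister [717. 102. 121.] [2.9 2.9]
stand near corner [492.  -6.  59.] [40.8 40.8]
stand front right [ 583.   83. -135.] [42.3 42.3]
stand back right [727.   4. -34.] [42.2 42.2]
dish [371. 137.  30.] [0.2 0.2]
probe [ 629. -135.   93.] [4.4 4.4]
scene green [(np.int32(330), [349, 130, 18, 24], [357.2, 140.6]), (np.int32(364), [289, 161, 33, 21], [304.2, 171.0]), (np.int32(465), [331, 183, 23, 29], [341.4, 195.5])]
scene wood [(np.int32(1991), [0, 0, 68, 44], [25.6, 18.3]), (np.int32(902), [75, 0, 99, 21], [117.4, 6.9]), (np.int32(5211), [235, 0, 105, 84], [280.3, 36.1]), (np.int32(282), [332, 0, 11, 42], [337.7, 20.6]), (np.int32(529), [350, 0, 68, 13], [391.5, 4.1]), (np.int32(1116), [412, 30, 51, 55], [433.9, 51.7]), (np.int32(901), [346, 57, 63, 29], [380.6, 70.9]), (np.int32(2060), [391, 80, 64, 56], [424.8, 109.6]), (np.int32(960), [465, 125, 42, 32], [487.4, 139.6]), (np.int32(1482), [309, 200, 75, 54], [345.2, 226.0]), (np.int32(7124), [0, 271, 104, 129], [42.5, 342.5]), (np.int32(2422), [260, 311, 76, 89], [297.9, 357.3])]
side green [(np.int32(361), [229, 138, 20, 26], [239.5, 149.4]), (np.int32(460), [314, 164, 22, 29], [324.7, 176.6]), (np.int32(704), [235, 183, 38, 24], [253.5, 193.9]), (np.int32(1071), [543, 353, 59, 47], [572.4, 376.1])]
side wood [(np.int32(423), [278, 90, 29, 22], [290.8, 98.9]), (np.int32(1045), [214, 94, 54, 31], [239.8, 108.6]), (np.int32(817), [307, 181, 66, 31], [331.8, 199.1]), (np.int32(910), [448, 225, 75, 56], [486.4, 251.5]), (np.int32(460), [0, 239, 12, 51], [5.2, 260.9])]
```

```bash
cat >> h.py <<'E'
def tool():
    o=bot.get_obs();return np.array(o["tool_pos"]),R.from_euler("xyz",o["tcp_rot"]).as_matrix()
def go(p,yaw=None,Rt=None):
    "shift in tool axes (mm) and rotvec (deg) from now to world p, orientation down with yaw (rad) or Rt"
    t,r=tool()
    if Rt is None: Rt=R.from_euler("xyz",[np.pi,0,yaw]).as_matrix()
    print("shift mm",(r.T@(np.asarray(p)-t)).round(1),"rotvec deg",np.degrees(R.from_matrix(r.T@Rt).as_rotvec()).round(2))
E
python3 - <<'E'
from h import *
t,r=tool();W=cam("wrist")
print("cam in tool",(r.T@(W[1]-t)).round(1),(r.T@W[2]).round(3).tolist())
print([proj(W,(441,383,75)),proj(W,(348,369,90)),proj(W,(569,47,95))])
go((441,383,250),3.292)
E
```

```text
cam in tool [  69.9   -0.  -158.5] [[0.0, -0.966, -0.26], [1.0, 0.0, 0.0], [-0.0, -0.26, 0.966]]
[array([328.12785068, 370.13331157]), array([282.92085295, 324.45109531]), array([150.24564171, 531.61965794])]
shift mm [-236.     9.6  -23.8] rotvec deg [-6.000e-02 -3.000e-02 -3.382e+01]
```

Call:
servo_tool(
  deltas=[
    [[-0.048,-0.005,-0.018],[0,0,0]],
    [[-0.048,-0.005,-0.018],[0,0,0]],
    [[-0.048,-0.005,-0.018],[0,0,0]],
    [[-0.048,-0.005,-0.018],[0,0,0]],
    [[0,0,0],[0,0,-8.5]],
    [[0,0,0],[0,0,-8.5]],
    [[0,0,0],[0,0,-8.5]],
    [[0,0,0],[0,0,-8.5]],
    [[0,0,0],[0,0,0]],
    [[0,0,0],[0,0,0]],
  ],
  fingers=1,
)

```text
time: 1.4
tool_pos: [388.6, 375.2, 298.6]
tcp_rot: [-3.142, -0.0, -2.991]
contact_force: [0.3, -0.0, -1.0]
grip_width: 91.7
finger_force: 0.0
```

```bash
cat >> h.py <<'E'
import pickle
def snap(tag):
    c=cam("wrist");im=bot.capture("wrist");cv2.imwrite(f"pics/{tag}.png",im[:,:,::-1]);pickle.dump(c,open(f"pics/{tag}.pkl","wb"))
    print(tag,"tool",tool()[0].round(1),np.round(bot.get_obs()["tcp_rot"],3),"t",bot.get_obs()["time"]);return c,im
def load(tag): return pickle.load(open(f"pics/{tag}.pkl","rb")),cv2.imread(f"pics/{tag}.png")[:,:,::-1]
E
python3 - <<'E'
from h import *
c,im=snap("w1")
print([b[:3] for b in blobs(im,(30,40,40),(75,255,220),300)])
print(proj(c,(441,383,75)))
E
```

```text
w1 tool [388.7 375.2 298.6] [-3.142 -0.    -2.99 ] t 1.45
[(np.int32(4949), [105, 83, 85, 86], [145.7, 124.9]), (np.int32(1864), [297, 186, 50, 49], [321.0, 211.1])]
[320.24605463 212.9091412 ]
```

View pics/w1.png

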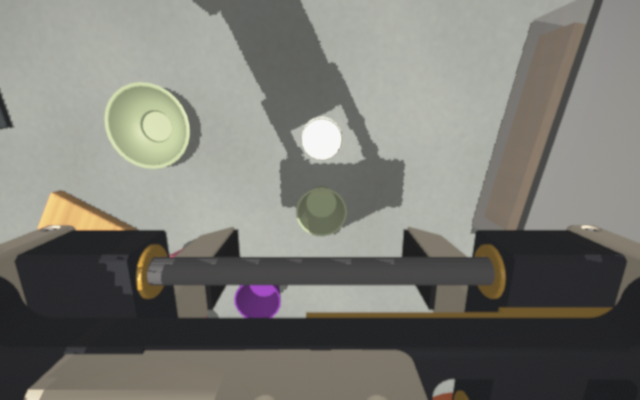

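Wrist view: cup_b's rim circle at (321,211), jar_a's lid at (321,138), dish (146,125), stand corner at (70,215), purple look-alike (258,300).

Call:
servo_tool(
  deltas=[
    [[-0.035,-0.005,0],[0,0,0]],
    [[-0.035,-0.005,0],[0,0,0]],
    [[0,0,0],[0,0,0]],
    [[0,0,0],[0,0,0]],
  ],
)

```text
time: 1.95
tool_pos: [458.9, 376.0, 298.5]
tcp_rot: [-3.142, -0.001, -2.989]
contact_force: [-0.9, 0.7, 0.5]
grip_width: 91.8
finger_force: 0.0
```

```bash
cat >> h.py <<'E'
def rim(im,roi,lo=(30,40,30),hi=(80,255,230)):
    x0,y0,x1,y1=roi;s=im[y0:y1,x0:x1]
    b=max(blobs(s,lo,hi,50),key=lambda b:b[0])
    cs,_=cv2.findContours(b[3].astype(np.uint8),cv2.RETR_EXTERNAL,cv2.CHAIN_APPROX_NONE)
    h=cv2.convexHull(max(cs,key=len));e=cv2.fitEllipse(h.astype(np.float32));return np.array(e[0])+[x0,y0],e[1],e[2],b[1]
E
python3 - <<'E'
from h import *
c1,i1=load("w1");c2,i2=snap("w2")
e1=rim(i1,(280,170,360,229));print(e1)
p=proj(c2,(441,383,75));print(p);x,y=map(int,p)
e2=rim(i2,(x-40,y-40,x+40,y+40));print(e2)
print(tri([(c1,e1[0]),(c2,e2[0])]),plane(c1,e1[0],75),plane(c2,e2[0],75))
# jar lid
for c,i,r in((c1,i1,(280,110,360,170)),(c2,i2,(280,60,360,140))):
    b=[b for b in blobs(i[r[1]:r[3],r[0]:r[2]],(0,0,200),(180,60,255),100)]
    print([ (q[0],q[1],plane(c,np.array(q[2])+[r[0],r[1]],90)) for q in b])
go((530,30,300),2.786)
E
```

```text
w2 tool [458.6 376.1 298.8] [ 3.141e+00 -1.000e-03 -2.988e+00] t 2.0
(array([320.97455597, 211.32211685]), (48.851654052734375, 49.53451156616211), 37.07012176513672, [17, 16, 50, 43])
[327.97592217 160.64957305]
(array([328.67074585, 159.39696884]), (51.06269836425781, 53.36149597167969), 84.56555938720703, [15, 14, 54, 52])
(array([439.74100832, 383.78264275,  71.58468993]), [np.float64(0.005932304437905656), np.float64(0.005932304437995362)]) [438.67708904 383.62162174  75.        ] [439.30032303 383.61599013  75.        ]
[(np.int32(1389), [21, 6, 41, 44], array([343.31618431, 369.1883943 ,  90.        ]))]
[]
shift mm [ -17.6 -353.    -1.3] rotvec deg [-0.   -0.03 29.16]
```

Call:
servo_tool(
  deltas=[
    [[-0.0025,-0.05,0],[0,0,0]],
    [[-0.0025,-0.05,0],[0,0,0]],
    [[-0.0025,-0.05,0],[0,0,0]],
    [[-0.0025,-0.05,0],[0,0,0]],
    [[-0.0025,-0.05,0],[0,0,0]],
    [[-0.0025,-0.05,0],[0,0,0]],
    [[-0.0025,-0.053,0],[0,0,0]],
    [[0,0,0],[0,0,9.7]],
    [[0,0,0],[0,0,9.7]],
    [[0,0,0],[0,0,9.7]],
    [[0,0,0],[0,0,0]],
    [[0,0,0],[0,0,0]],
  ],
)

```text
time: 3.5
tool_pos: [530.4, 30.3, 299.0]
tcp_rot: [3.141, 0.0, 2.791]
contact_force: [-0.2, -0.5, 0.2]
grip_width: 91.8
finger_force: 0.0
```

Run:
```python
from h import *
c,im=snap("w3");print(proj(c,(569,47,95)));print([b[:3] for b in blobs(im,(30,40,30),(80,255,230),300)])
```

```text
w3 tool [530.5  30.2 299. ] [3.141 0.    2.79 ] t 3.55
[343.58985634 200.46355773]
[(np.int32(5088), [308, 0, 92, 68], [352.6, 29.2]), (np.int32(1865), [531, 0, 88, 28], [569.9, 11.2]), (np.int32(2073), [317, 174, 52, 51], [342.0, 198.6])]
```

View pics/w3.png

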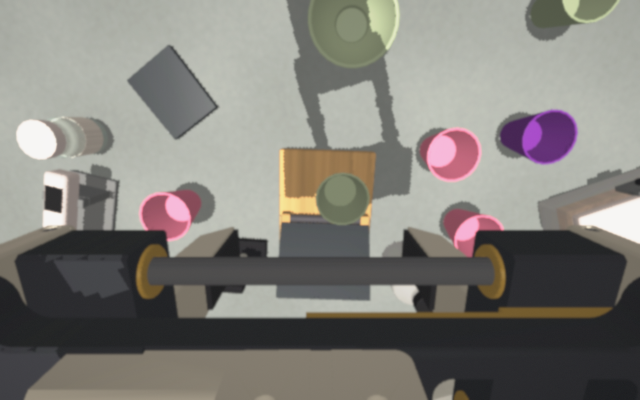

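Wrist view: cup_a's rim at (342,199); stand front edge at row 150, cols 281–376; slate from row 222 to 299 (partly behind the gripper), tail end of the reader at (60,195). I'll move on 110 mm to see the slate clear.

Call:
servo_tool(
  deltas=[
    [[-0.05,0,0],[0,0,0]],
    [[-0.05,0,0],[0,0,0]],
    [[-0.025,0,0],[0,0,0]],
    [[0,0,0],[0,0,0]],
    [[0,0,0],[0,0,0]],
  ],
)

```text
time: 4.18
tool_pos: [647.2, -13.0, 298.7]
tcp_rot: [3.142, -0.001, 2.788]
contact_force: [0.9, -0.4, -0.4]
grip_width: 91.8
finger_force: 0.0
```

Run:
```python
from h import *
snap("w4")
```

```text
w4 tool [647.1 -12.9 299.1] [ 3.141 -0.     2.788] t 4.225
```

View pics/w4.png

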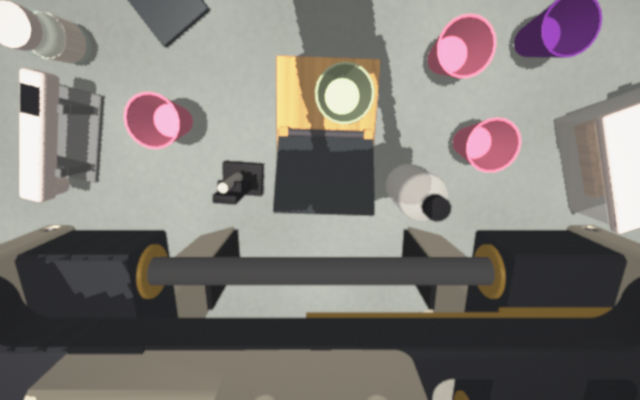

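Wrist view: cup_a rim (345,94), stand front edge row ~57 (cols 276–381), slate dark area rows 136–214, far corners (274,212) and (375,215); mister (418,190), probe holder (240,180); reader at left, head end (38,195).

Run:
```python
from h import *
c3,i3=load("w3");c4,i4=load("w4")
e3=rim(i3,(300,165,390,228));e4=rim(i4,(300,58,400,132),lo=(30,25,30));print(e3,e4)
print("cup_a",tri([(c3,e3[0]),(c4,e4[0])]),plane(c3,e3[0],95),plane(c4,e4[0],95))
def vprof(i,x0,x1,y0,y1):
    g=cv2.cvtColor(i,cv2.COLOR_RGB2GRAY).astype(float)[y0:y1,x0:x1].mean(1);d=np.diff(g);return [(y0+k+.5+.5,round(d[k])) for k in np.argsort(-abs(d))[:4]]
def hprof(i,x0,x1,y0,y1):
    g=cv2.cvtColor(i,cv2.COLOR_RGB2GRAY).astype(float)[y0:y1,x0:x1].mean(0);d=np.diff(g);return [(x0+k+1,round(d[k])) for k in np.argsort(-abs(d))[:4]]
print("far w3",vprof(i3,282,292,288,308),vprof(i3,355,365,288,308))
print("far w4",vprof(i4,280,290,200,225),vprof(i4,360,370,200,225))
print("cols far w4",hprof(i4,262,290,200,208),hprof(i4,362,385,200,208)); print("cols near w4",hprof(i4,262,290,142,150),hprof(i4,362,385,142,150))
print("cols far w3",hprof(i3,262,290,288,296),hprof(i3,360,385,288,296))
print("stand front w3",vprof(i3,290,300,140,160),vprof(i3,300,315,140,160),vprof(i3,358,368,140,160), hprof(i3,270,290,155,165),hprof(i3,365,385,155,165),"back",hprof(i3,270,290,195,205),hprof(i3,362,380,195,205))
```

```text
(array([341.96981812, 198.70881653]), (50.695919036865234, 52.29324722290039), 58.58246612548828, [17, 9, 52, 51]) (array([344.01148605,  92.44034958]), (57.67818832397461, 61.112632751464844), 14.72958755493164, [15, 4, 59, 61])
cup_a (array([565.75878657,  45.70197229,  96.2362279 ]), [np.float64(0.18325014596676073), np.float64(0.18325014596676759)]) [566.17128587  45.8444194   95.        ] [565.64163367  45.64673569  95.        ]
far w3 [(np.float64(298.0), 29), (np.float64(299.0), 24), (np.float64(297.0), 17), (np.float64(300.0), 9)] [(np.float64(300.0), 33), (np.float64(301.0), 30), (np.float64(299.0), 16), (np.float64(302.0), 11)]
far w4 [(np.float64(213.0), 40), (np.float64(214.0), 30), (np.float64(212.0), 29), (np.float64(211.0), 12)] [(np.float64(215.0), 49), (np.float64(216.0), 44), (np.float64(214.0), 21), (np.float64(217.0), 18)]
cols far w4 [(np.int64(274), -44), (np.int64(273), -41), (np.int64(275), -18), (np.int64(272), -18)] [(np.int64(374), 45), (np.int64(375), 43), (np.int64(373), 19), (np.int64(376), 18)]
cols near w4 [(np.int64(278), -33), (np.int64(277), -26), (
[... 281 characters left out ...]
69), 22), (np.int64(372), 9)]
stand front w3 [(np.float64(147.0), -25), (np.float64(148.0), -24), (np.float64(146.0), -13), (np.float64(150.0), 7)] [(np.float64(148.0), -26), (np.float64(147.0), -24), (np.float64(149.0), -12), (np.float64(146.0), -12)] [(np.float64(147.0), -24), (np.float64(146.0), -22), (np.float64(148.0), -15), (np.float64(145.0), -10)] [(np.int64(284), -38), (np.int64(283), -26), (np.int64(285), -19), (np.int64(280), 19)] [(np.int64(375), -8), (np.int64(376), -6), (np.int64(372), 4), (np.int64(368), -3)] back [(np.int64(280), 17), (np.int64(279), 10), (np.int64(285), -8), (np.int64(281), 7)] [(np.int64(367), 10), (np.int64(368), 9), (np.int64(372), 7), (np.int64(373), 7)]
```

Run:
```python
from h import *
c3,i3=load("w3");c4,i4=load("w4")
L=tri([(c3,(276,297.8)),(c4,(273.2,212.4))]);Rr=tri([(c3,(370,300.1)),(c4,(374,215))]);print("far corners",L,Rr)
F=(L[0]+Rr[0])/2;v=L[0]-Rr[0];print("width",np.linalg.norm(v))
# stand front corners z=20, w3
a=plane(c3,(280,147),20);b=plane(c3,(375.5,147.2),20);print("front",a,b,np.linalg.norm(a-b))
yaws=[np.degrees(np.arctan2(*u[[1,0]]))for u in(L[0]-Rr[0],Rr[0]-L[0],b-a,a-b)];print(yaws)
fm=(a+b)/2
x=(F-fm);print("front mid",fm,"far mid",F,"horizontal front->far",np.linalg.norm(x[:2]),np.degrees(np.arctan2(x[1],x[0])))
# slate far-top edge in stand frame: hinge at (0,30): u=113 along slope, w=offset normal
th=np.linspace(.3,.6,7)
for w in(0,5,10): print(w,[(round(t,2),round(113*np.cos(t)-w*np.sin(t)+100),round(30+113*np.sin(t)+w*np.cos(t))) for t in th])
go((535,30,200),2.79);go((565.8,45.7,120),2.79)
```

```text
far corners (array([671.14444212, -86.24159444,  88.62190638]), [np.float64(0.2407056289923089), np.float64(0.24070562899234357)]) (array([719.49813637,  34.26249256,  87.9562127 ]), [np.float64(0.48195532298988875), np.float64(0.4819553229899137)])
width 129.84513035900568
front [484.15048863 -14.27306145  20.        ] [531.358576  114.1072301  20.       ] 136.78487771499832
[np.float64(-111.86370936111531), np.float64(68.1362906388847), np.float64(69.81048144563975), np.float64(-110.18951855436025)]
front mid [507.75453231  49.91708432  20.        ] far mid [695.32128925 -25.98955094  88.28905954] horizontal front->far 202.3440277928369 -22.032751109717765
0 [(np.float64(0.3), 208, 63), (np.float64(0.35), 206, 69), (np.float64(0.4), 204, 74), (np.float64(0.45), 202, 79), (np.float64(0.5), 199, 84), (np.float64(0.55), 196, 89), (np.float64(0.6), 193, 94)]
5 [(np.float64(0.3), 206, 68), (np.float64(0.35), 204, 73), (np.float64(0.4), 202, 79), (np.float64(0.45), 200, 84), (np.float64(0.5), 197, 89), (np.float64(0.55), 194, 93), (np.float64(0.6), 190, 98)]
10 [(np.float64(0.3), 205, 73), (np.float64(0.35), 203, 78), (np.float64(0.4), 200, 83), (np.float64(0.45), 197, 88), (np.float64(0.5), 194, 93), (np.float64(0.55), 191, 98), (np.float64(0.6), 188, 102)]
shift mm [120.    1.4  99.1] rotvec deg [ 0.01 -0.01 -0.09]
shift mm [ 96.5  26.8 179.1] rotvec deg [ 0.01 -0.01 -0.09]
```

Call:
servo_tool(
  deltas=[
    [[0.0485,0.0135,0.02],[0,0,0]],
    [[0.048,0.0133,0.03],[0,0,0]],
    [[0,0,0.05],[0,0,0]],
    [[0,0,0],[0,0,0]],
    [[0,0,0],[0,0,0]],
  ],
)

```text
time: 4.85
tool_pos: [567.7, 45.0, 200.9]
tcp_rot: [3.141, 0.003, 2.787]
contact_force: [-0.2, -0.5, 0.4]
grip_width: 91.5
finger_force: 0.0
```

Run:
```python
from h import *
go((565.8,45.7,75),2.79)
```

```text
shift mm [  2.4  -0.2 125.9] rotvec deg [ 0.06  0.17 -0.15]
```

Call:
servo_tool(
  deltas=[
    [[0,0,0.03],[0,0,0]],
    [[0,0,0.03],[0,0,0]],
    [[0,0,0.03],[0,0,0]],
    [[0,0,0.02],[0,0,0]],
    [[0,0,0.014],[0,0,0]],
    [[0,0,0],[0,0,0]],
    [[0,0,0],[0,0,0]],
  ],
)

```text
time: 5.72
tool_pos: [567.8, 45.0, 76.0]
tcp_rot: [3.141, 0.002, 2.787]
contact_force: [-0.4, -0.2, -0.5]
grip_width: 91.5
finger_force: 0.0
```

Call:
servo_tool(
  deltas=[
    [[0,0,0],[0,0,0]],
    [[0,0,0],[0,0,0]],
    [[0,0,0],[0,0,0]],
    [[0,0,0],[0,0,0]],
    [[0,0,0],[0,0,0]],
    [[0,0,0],[0,0,0]],
  ],
  fingers=0,
)

```text
time: 6.48
tool_pos: [567.1, 45.3, 75.0]
tcp_rot: [3.141, 0.001, 2.787]
contact_force: [0.8, 1.4, 3.4]
grip_width: 65.7
finger_force: 30.0
```

Call:
servo_tool(
  deltas=[
    [[0,0,-0.01],[0,0,0]],
    [[0,0,-0.03],[0,0,0]],
    [[0,0,-0.05],[0,0,0]],
    [[0,0,-0.05],[0,0,0]],
    [[0,0,-0.02],[0,0,0]],
    [[0,0,0],[0,0,0]],
    [[0,0,0],[0,0,0]],
  ],
)

```text
time: 7.35
tool_pos: [565.9, 45.0, 233.3]
tcp_rot: [-3.141, -0.003, 2.787]
contact_force: [-0.3, 0.5, -2.9]
grip_width: 66.1
finger_force: 30.0
```

Run:
```python
from h import *
c,im=snap("w5");t,r=tool()
b=[q[:3] for q in blobs(im,(30,25,30),(80,255,230),300)];print(b)
for off in(-19-75+75,): print("TCP+20 back proj",proj(c,t+r@[0,0,-20]))
cv2.imwrite("pics/w5c.png",im[180:400,180:460,::-1])
go((439.4,383.7,220),3.292)
```

```text
w5 tool [565.9  45.1 233. ] [-3.141e+00 -3.000e-03  2.787e+00] t 7.4
[(np.int32(2101), [287, 0, 96, 31], [333.8, 12.2]), (np.int32(6801), [253, 189, 136, 69], [320.3, 229.8]), (np.int32(2581), [262, 284, 117, 28], [320.3, 296.6])]
TCP+20 back proj [320.35162945 260.73187116]
shift mm [236.1 273.7  13.5] rotvec deg [-1.000e-02 -1.900e-01 -2.892e+01]
```

View pics/w5c.png

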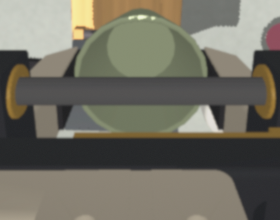

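The cup is held upright, its rim spanning image rows 189–312, cols 253–389. I compute its offset in the hand.

Run:
```python
from h import *
from scipy.optimize import least_squares
c,im=load("w5")
K=c[0];Rc=np.array([[0,-.966,-.26],[1,0,0],[0,-.26,.966]]);tc=np.array([69.9,0,-158.5])
a=np.linspace(0,2*np.pi,200)
def box(s,h):
    P=np.array([s+34*np.cos(a),34*np.sin(a),np.full(200,h)]).T
    q=(P-tc)@Rc@K.T;q=q[:,:2]/q[:,2:];return np.r_[q.min(0),q.max(0)]
print(box(0,-20))
f=least_squares(lambda p:box(*p)-[252.7,188.7,388.7,311.5],[0,-20]);print(f.x,f.fun)
go((439.4,383.7,220),3.292)
```

```text
[252.61153428 195.50599901 388.22808517 319.40304675]
[  3.18193037 -18.25721734] [ 0.29266777 -0.58861073 -0.85304832  0.66088439]
shift mm [236.1 273.7  13.5] rotvec deg [-1.000e-02 -1.900e-01 -2.892e+01]
```

Call:
servo_tool(
  deltas=[
    [[0.03,0.034,0],[0,0,0]],
    [[0.04,0.046,0],[0,0,0]],
    [[0.04,0.046,0],[0,0,0]],
    [[0.04,0.046,0],[0,0,0]],
    [[0.04,0.046,0],[0,0,0]],
    [[0.03,0.035,0],[0,0,0]],
    [[0.016,0.0207,0.013],[0,0,-7]],
    [[0,0,0],[0,0,-7.5]],
    [[0,0,0],[0,0,-7.5]],
    [[0,0,0],[0,0,-6.9]],
    [[0,0,0],[0,0,0]],
    [[0,0,0],[0,0,0]],
  ],
)

```text
time: 8.9
tool_pos: [440.1, 383.5, 220.9]
tcp_rot: [-3.141, -0.001, -2.994]
contact_force: [0.2, -0.1, -2.2]
grip_width: 65.9
finger_force: 30.0
```

Run:
```python
from h import *
go((439.4,383.7,120),3.292)
bot.get_obs()
for n in("scene","side"):
    im=bot.capture(n);c=cam(n);cv2.imwrite(f"pics/{n}1.png",im[:,:,::-1])
    print(n,[b[1] for b in blobs(im,(30,40,40),(75,255,220),100)])
```

```text
shift mm [  0.6   0.4 100.9] rotvec deg [-0.04 -0.08 -0.15]
scene [[354, 90, 18, 25], [349, 130, 18, 24], [288, 160, 34, 22]]
side [[223, 93, 19, 27], [230, 139, 18, 25], [235, 183, 38, 24], [544, 352, 58, 48]]
```

Call:
servo_tool(
  deltas=[
    [[-0.002,0.0004,0.02],[0,0,0]],
    [[0,0,0.03],[0,0,0]],
    [[0,0,0.03],[0,0,0]],
    [[0,0,0.02],[0,0,0]],
    [[0,0,0.01],[0,0,0]],
    [[0,0,0.008],[0,0,0]],
    [[0,0,0.006],[0,0,0]],
    [[0,0,0.004],[0,0,0]],
    [[0,0,0],[0,0,0]],
    [[0,0,0],[0,0,0]],
  ],
)

```text
time: 10.25
tool_pos: [442.5, 384.5, 94.1]
tcp_rot: [3.141, 0.001, -2.992]
contact_force: [0.6, 0.5, -1.9]
grip_width: 65.8
finger_force: 30.0
```

Call:
servo_tool(
  deltas=[
    [[0,0,0.003],[0,0,0]],
    [[0,0,0.003],[0,0,0]],
    [[0,0,0.002],[0,0,0]],
    [[0,0,0],[0,0,0]],
    [[0,0,0],[0,0,0]],
  ],
)

```text
time: 10.88
tool_pos: [442.3, 384.4, 85.8]
tcp_rot: [3.142, 0.0, -2.991]
contact_force: [0.2, 0.1, -2.3]
grip_width: 66.0
finger_force: 30.0
```

Call:
servo_tool(
  deltas=[
    [[0,0,0.0015],[0,0,0]],
    [[0,0,0],[0,0,0]],
    [[0,0,0],[0,0,0]],
  ],
)

```text
time: 11.25
tool_pos: [442.2, 384.4, 84.2]
tcp_rot: [-3.142, -0.0, -2.991]
contact_force: [-0.4, -0.1, -1.8]
grip_width: 65.9
finger_force: 30.0
```

Nearly at the floor with no contact force; release and retreat straight up.

Call:
servo_tool(
  deltas=[
    [[0,0,0.001],[0,0,0]],
    [[0,0,0],[0,0,0]],
  ],
)

```text
time: 11.5
tool_pos: [442.3, 384.4, 83.2]
tcp_rot: [3.141, 0.0, -2.991]
contact_force: [-0.3, -0.4, -1.6]
grip_width: 65.8
finger_force: 30.0
```

Call:
servo_tool(
  deltas=[
    [[0,0,0],[0,0,0]],
    [[0,0,0],[0,0,0]],
    [[0,0,0],[0,0,0]],
    [[0,0,0],[0,0,0]],
    [[0,0,-0.01],[0,0,0]],
    [[0,0,-0.04],[0,0,0]],
    [[0,0,-0.06],[0,0,0]],
    [[0,0,-0.06],[0,0,0]],
    [[0,0,-0.045],[0,0,0]],
    [[-0.03,-0.005,0],[0,0,0]],
    [[-0.03,-0.005,0],[0,0,0]],
    [[0,0,0],[0,0,0]],
    [[0,0,0],[0,0,0]],
  ],
  fingers=1,
)

```text
time: 13.12
tool_pos: [502.5, 383.5, 298.5]
tcp_rot: [3.141, -0.0, -2.991]
contact_force: [0.2, 0.4, -0.2]
grip_width: 91.8
finger_force: 0.0
```

Run:
```python
from h import *
c,im=snap("w6");p=proj(c,(439.4,383.7,103));x,y=map(int,p);print(p)
e=rim(im,(x-45,max(0,y-45),x+45,y+45));print(e);print(plane(c,e[0],103))
cv2.imwrite("pics/w6c.png",cv2.resize(im[max(0,y-80):y+80,x-100:x+100,::-1],None,fx=3,fy=3))
for n in("scene","side"):
    i=bot.capture(n);print(n,[b[1] for b in blobs(i,(30,40,40),(75,255,220),100)])
S=cam("scene");D=cam("side")
print("expect rim top",proj(S,(439.4,383.7,103)),proj(D,(439.4,383.7,103)))
go((500,-150,300),2.5)
```

```text
w6 tool [502.3 383.6 298.6] [ 3.141 -0.    -2.991] t 13.175
[328.82400223 123.78862518]
(array([329.26517487, 123.73633194]), (58.427940368652344, 59.35258483886719), 37.74060821533203, [18, 16, 59, 60])
[439.26788584 384.18657376 103.        ]
scene [[349, 123, 20, 31], [288, 160, 34, 22]]
side [[229, 131, 20, 33], [235, 183, 38, 24], [543, 352, 59, 48]]
expect rim top [358.17031514 127.59995942] [237.5095562  135.06411465]
shift mm [  82.5 -527.3   -1.4] rotvec deg [2.00e-02 1.00e-02 4.54e+01]
```

View pics/w6c.png

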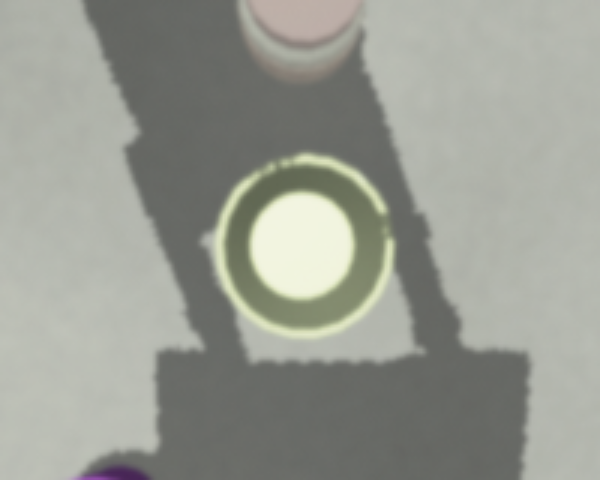

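Nested, with the upper rim centre within 0.5 mm of cup_b's axis. On to the reader.

Call:
servo_tool(
  deltas=[
    [[0.0053,-0.0507,0],[0,0,0]],
    [[0.0053,-0.0507,0],[0,0,0]],
    [[0.0053,-0.0507,0],[0,0,0]],
    [[0.0053,-0.0507,0],[0,0,0]],
    [[0.0053,-0.0507,0],[0,0,0]],
    [[0.0053,-0.0507,0],[0,0,0]],
    [[0.0053,-0.0507,0],[0,0,0]],
    [[0.0053,-0.0507,0],[0,0,0]],
    [[0.0053,-0.0507,0],[0,0,0]],
    [[0.0053,-0.0507,0],[0,0,0]],
    [[0.0053,-0.0507,0],[0,0,0]],
    [[0.0053,-0.0507,0],[0,0,0]],
    [[0.0053,-0.0507,0],[0,0,0]],
    [[0.0053,-0.0507,0],[0,0,0]],
    [[0.0053,-0.0507,0],[0,0,0]],
  ],
)

```text
time: 15.15
tool_pos: [538.2, -381.3, 298.7]
tcp_rot: [-3.141, 0.001, -2.991]
contact_force: [1.3, 0.9, 0.6]
grip_width: 91.7
finger_force: 0.0
```

Call:
servo_tool(
  deltas=[
    [[0,0,0],[0,0,9.08]],
    [[0,0,0],[0,0,9.08]],
    [[0,0,0],[0,0,9.08]],
    [[0,0,0],[0,0,9.08]],
    [[0,0,0],[0,0,9.08]],
    [[0,0,0],[0,0,0]],
    [[0,0,0],[0,0,0]],
  ],
)

```text
time: 16.02
tool_pos: [538.3, -380.0, 298.4]
tcp_rot: [3.142, 0.0, 2.503]
contact_force: [-0.2, -0.5, 0.6]
grip_width: 92.2
finger_force: 0.0
```

Run:
```python
from h import *
c,im=snap("w7")
```

```text
w7 tool [ 538.3 -380.1  298.4] [3.142 0.    2.502] t 16.075
```

View pics/w7.png

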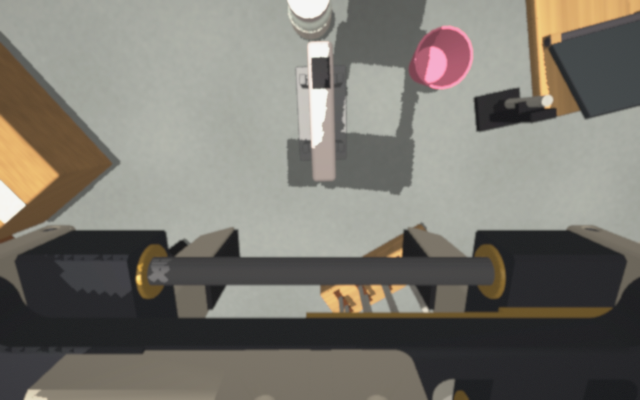

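Wrist view: reader bar from tail (319,42) to head end (323,181), about 24 px wide, cradle base round it, jar_b (310,12) by the tail, pink cup (440,58), slate at right.

Call:
servo_tool(
  deltas=[
    [[0.03,0,0],[0,0,0]],
    [[0.03,0,0],[0,0,0]],
    [[0,0,0],[0,0,0]],
    [[0,0,0],[0,0,0]],
  ],
)

```text
time: 16.58
tool_pos: [490.6, -344.8, 298.6]
tcp_rot: [-3.142, 0.001, 2.5]
contact_force: [-0.0, -0.0, 0.1]
grip_width: 91.9
finger_force: 0.0
```

```bash
cat > rd.py <<'E'
from h import *
def edges(im,y0,y1,x0=285,x1=360):
    "bar: per row left/right edge from saturated/warm-white vs grey, end rows"
    a=im[y0:y1,x0:x1].astype(float);return a
c7,i7=load("w7");c8,i8=snap("w8")
for i in(i7,i8):
    for y in range(30,235,12): print(y,i[y,300:345:2].astype(int)[:,0].tolist())
    print("col",[(y,i[y,322].tolist()) for y in list(range(34,50,2))+list(range(170,236,3))])
E
python3 rd.py
```

```text
w8 tool [ 490.7 -344.9  298.3] [3.142e+00 1.000e-03 2.500e+00] t 16.625
30 [174, 186, 189, 167, 154, 154, 150, 167, 160, 199, 161, 130, 123, 111, 96, 99, 134, 162, 145, 97, 94, 94, 94]
42 [168, 167, 166, 166, 183, 220, 233, 234, 236, 238, 238, 239, 240, 238, 216, 166, 163, 149, 100, 94, 95, 96, 96]
54 [168, 166, 166, 172, 234, 246, 246, 246, 246, 246, 246, 246, 246, 245, 209, 167, 141, 105, 96, 96, 96, 96, 95]
66 [159, 155, 155, 161, 221, 235, 111, 75, 74, 75, 75, 74, 74, 67, 55, 132, 142, 99, 94, 94, 93, 94, 94]
78 [187, 197, 174, 141, 209, 238, 147, 77, 77, 77, 77, 76, 73, 66, 56, 118, 149, 105, 87, 93, 94, 89, 91]
90 [201, 199, 198, 198, 207, 242, 245, 244, 244, 244, 244, 245, 244, 227, 182, 172, 156, 111, 96, 96, 95, 95, 94]
102 [201, 201, 200, 200, 199, 237, 246, 246, 246, 246, 246, 246, 246, 214, 179, 175, 159, 115, 95, 95, 95, 100, 143]
114 [200, 200, 200, 199, 201, 227, 246, 246, 246, 246, 246, 246, 242, 185, 179, 176, 162, 122, 95, 94, 94, 121, 176]
126 [196, 201, 200, 200, 199, 216, 245, 246, 246, 246, 245, 202, 179, 179, 178, 178, 165, 128, 95, 94, 93, 98, 146]
138 [177, 1
[... 3814 characters left out ...]
166, 159]), (36, [184, 183, 175]), (38, [231, 231, 224]), (40, [246, 246, 244]), (42, [246, 247, 246]), (44, [246, 247, 246]), (46, [246, 247, 246]), (48, [246, 247, 246]), (170, [179, 165, 157]), (173, [179, 165, 157]), (176, [179, 165, 157]), (179, [179, 166, 157]), (182, [179, 165, 158]), (185, [178, 165, 157]), (188, [179, 164, 158]), (191, [178, 164, 156]), (194, [178, 164, 156]), (197, [178, 164, 156]), (200, [216, 208, 197]), (203, [247, 246, 245]), (206, [247, 246, 245]), (209, [247, 246, 245]), (212, [247, 246, 245]), (215, [247, 246, 245]), (218, [247, 246, 245]), (221, [246, 245, 243]), (224, [210, 202, 192]), (227, [173, 176, 168]), (230, [174, 177, 168]), (233, [173, 176, 168])]
```

Run:
```python
from h import *
c7,i7=load("w7");c8,i8=load("w8")
print([(y,int(i8[y,312:324,0].mean())) for y in range(92,102)],[(y,int(i8[y,316:330,0].mean()),int(i8[y,316:330,2].mean())) for y in range(220,230)])
print([(y,int(i7[y,312:324,0].mean())) for y in range(36,46)],[(y,int(i7[y,316:330,0].mean()),int(i7[y,316:330,2].mean())) for y in range(176,186)])
```

```text
[(92, 169), (93, 170), (94, 178), (95, 209), (96, 236), (97, 244), (98, 245), (99, 246), (100, 246), (101, 246)] [(220, 246, 244), (221, 246, 243), (222, 245, 238), (223, 236, 221), (224, 205, 187), (225, 177, 170), (226, 173, 167), (227, 172, 167), (228, 172, 167), (229, 173, 168)]
[(36, 117), (37, 113), (38, 111), (39, 115), (40, 142), (41, 199), (42, 236), (43, 244), (44, 245), (45, 245)] [(176, 176, 154), (177, 175, 154), (178, 171, 150), (179, 161, 142), (180, 144, 128), (181, 120, 111), (182, 107, 103), (183, 109, 107), (184, 117, 115), (185, 127, 124)]
```

Run:
```python
from h import *
c7,i7=load("w7");c8,i8=load("w8")
T=tri([(c7,(319.2,40.6)),(c8,(319.6,95.0))]);H=tri([(c7,(323.8,180.2)),(c8,(323.3,223.9))]);print(T,H)
d=H[0]-T[0];print(np.linalg.norm(d),np.degrees(np.arctan2(d[1],d[0])))
for c,t,h in((c7,(319.2,40.6),(323.8,180.2)),(c8,(319.6,95.0),(323.3,223.9))):
    a,b=plane(c,t,76),plane(c,h,76);d=b-a;u=d/np.linalg.norm(d);print(a,b,np.linalg.norm(d),np.degrees(np.arctan2(d[1],d[0])),"origin",a+u*80/165*np.linalg.norm(d),"grip",a+u*88/165*np.linalg.norm(d))
```

```text
(array([ 413.87830435, -288.96654492,   75.78252364]), [np.float64(0.27025489174752565), np.float64(0.27025489174743406)]) (array([ 547.01538945, -381.52322786,   79.17199629]), [np.float64(0.39022048039542795), np.float64(0.39022048039550666)])
162.18419007257603 -34.806963235363725
[ 413.75781215 -289.21279676   76.        ] [ 547.80059771 -381.57340907   76.        ] 162.78191258645583 -34.56832953249959 origin [ 478.74825363 -333.9936997    76.        ] grip [ 485.24729778 -338.47178999   76.        ]
[ 414.04941168 -288.75643973   76.        ] [ 547.71942579 -382.49417308   76.        ] 163.26186120724458 -35.04052897712364 origin [ 478.85911549 -334.20503772   76.        ] grip [ 485.34008587 -338.74989752   76.        ]
```

Run:
```python
from h import *
go((485.3,-338.6,46),2.534)
```

```text
shift mm [  8.3   1.8 252.3] rotvec deg [ 0.    0.04 -1.95]
```

Call:
servo_tool(
  deltas=[
    [[0.0083,0.0018,0.03],[0,0,0]],
    [[0,0,0.05],[0,0,-1.95]],
    [[0,0,0.05],[0,0,0]],
    [[0,0,0.04],[0,0,0]],
    [[0,0,0],[0,0,0]],
    [[0,0,0],[0,0,0]],
  ],
)

```text
time: 17.38
tool_pos: [485.7, -338.9, 129.6]
tcp_rot: [-3.141, 0.002, 2.534]
contact_force: [0.5, 0.0, 0.6]
grip_width: 91.7
finger_force: 0.0
```

Run:
```python
from h import *
go((485.3,-338.6,46),2.534)
c,im=snap("w9")
print([proj(c,tool()[0]+tool()[1]@[0,0,z]) for z in(0,50)])
cv2.imwrite("pics/w9.png",im[:,:,::-1])
for y in(140,170,200,220): print(y,im[y,290:352:2,0].astype(int).tolist())
```

```text
shift mm [ 0.8  0.  83.6] rotvec deg [-0.01  0.14 -0.03]
w9 tool [ 485.8 -339.1  130.2] [-3.141  0.004  2.533] t 17.425
[array([320.38044233, 245.50424322]), array([320.35750255, 217.2392939 ])]
140 [197, 199, 155, 100, 180, 224, 219, 153, 51, 35, 35, 35, 34, 35, 36, 36, 36, 35, 35, 36, 36, 35, 38, 118, 217, 223, 155, 186, 144, 169, 199]
170 [96, 97, 97, 96, 99, 134, 169, 179, 186, 188, 188, 188, 188, 188, 188, 188, 188, 188, 188, 188, 188, 188, 187, 182, 173, 153, 108, 96, 96, 96, 96]
200 [96, 95, 96, 95, 95, 117, 163, 176, 184, 187, 187, 187, 186, 187, 187, 187, 187, 187, 187, 187, 187, 187, 186, 180, 172, 145, 101, 95, 96, 96, 95]
220 [94, 94, 94, 93, 94, 106, 153, 174, 182, 186, 187, 187, 187, 187, 187, 187, 187, 187, 186, 187, 187, 187, 185, 178, 169, 139, 96, 93, 93, 94, 94]
```

Call:
servo_tool(
  deltas=[
    [[0,0,0.03],[0,0,0]],
    [[0,0,0.03],[0,0,0]],
    [[0,0,0.015],[0,0,0]],
    [[0,0,0.008],[0,0,0]],
    [[0,0,0],[0,0,0]],
    [[0,0,0],[0,0,0]],
  ],
)

```text
time: 18.18
tool_pos: [485.2, -338.4, 46.2]
tcp_rot: [-3.141, 0.002, 2.533]
contact_force: [0.3, -0.3, -0.0]
grip_width: 91.7
finger_force: 0.0
```

Call:
servo_tool(
  deltas=[
    [[0,0,0],[0,0,0]],
    [[0,0,0],[0,0,0]],
    [[0,0,0],[0,0,0]],
    [[0,0,0],[0,0,0]],
    [[0,0,0],[0,0,0]],
    [[0,0,0],[0,0,0]],
    [[0,0,0],[0,0,0]],
    [[0,0,0],[0,0,0]],
  ],
  fingers=0,
)

```text
time: 19.18
tool_pos: [484.6, -338.0, 45.2]
tcp_rot: [3.142, -0.0, 2.533]
contact_force: [-0.5, -0.5, -0.2]
grip_width: 30.0
finger_force: 30.0
```

Run:
```python
from h import *
t,r=tool();print(t.round(1),bot.get_obs()["tcp_rot"].round(4))
th=.47;ps=np.radians(-21)
xs=np.array([np.cos(ps)*np.cos(th),np.sin(ps)*np.cos(th),np.sin(th)]);ys=np.array([-np.sin(ps),np.cos(ps),0]);n=np.cross(xs,ys)
mid=np.array([651.4,-8.7,64.3])
# reader origin in tool frame: bar underside 50 high; reader frame from tool: x=-tool x, y=tool y, z=-tool z
Rr=np.c_[xs,ys,n];Rt=np.c_[-xs,ys,-n]
org=mid-Rr@[70,0,-70]
# grip: TCP in reader frame (8,0,z)
zt=t[2]-50
tgt=org+Rr@[8,0,zt];print("target tcp",tgt.round(1),R.from_matrix(Rt).as_euler("xyz").round(3),"hover",(tgt+60*n).round(1))
go(tgt+60*n,Rt=Rt)
print("pts",(org+Rr@[-80,0,0]).round(),(org+Rr@[85,0,0]).round())
```

```text
[ 484.6 -338.    45.2] [ 3.1415e+00 -1.0000e-04  2.5333e+00]
target tcp [572.2  21.7  94.3] [-3.142  0.47   2.775] hover [546.9  31.4 147.8]
shift mm [ 160.   338.7 -102.6] rotvec deg [ -3.25 -26.8  -13.6 ]
pts [497.  51.  59.] [634.  -2. 134.]
```

Call:
servo_tool(
  deltas=[
    [[0,0,-0.005],[0,0,0]],
    [[0,0,-0.015],[0,0,0]],
    [[0,0,-0.03],[0,0,0]],
    [[0,0,-0.04],[0,0,0]],
    [[0,0,-0.04],[0,0,0]],
    [[0.02,0.0423,0],[0,0,0]],
    [[0.02,0.0423,0],[0,0,0]],
    [[0.02,0.0423,0],[0,0,0]],
    [[0.02,0.0423,0],[0,0,0]],
    [[0.02,0.0423,0],[0,0,0]],
    [[0.02,0.0423,0],[0,0,0]],
    [[0.02,0.0423,0],[0,0,0]],
    [[0.02,0.0423,0],[0,0,0]],
    [[0,0,0],[-0.65,-5.36,-2.72]],
    [[0,0,0],[-0.65,-5.36,-2.72]],
    [[0,0,0],[-0.65,-5.36,-2.72]],
    [[0,0,0],[-0.65,-5.36,-2.72]],
    [[0,0,0],[-0.65,-5.36,-2.72]],
    [[0,0,0],[0,0,0]],
    [[0,0,0],[0,0,0]],
  ],
)

```text
time: 21.68
tool_pos: [547.4, 31.0, 176.2]
tcp_rot: [3.141, 0.47, 2.774]
contact_force: [-0.3, -0.3, -1.8]
grip_width: 30.2
finger_force: 30.0
```

Run:
```python
from h import *
c,im=snap("w10")
Rt=R.from_euler("xyz",[-np.pi,.47,2.775]).as_matrix()
go((572.2,21.7,94.3),Rt=Rt)
for n in("side","scene"):
    i=bot.capture(n);cv2.imwrite(f"pics/{n}2.png",i[:,:,::-1])
s=cv2.imread("pics/side2.png")[110:230,270:430];w=cv2.imread("pics/w10.png")
cv2.imwrite("pics/m1.png",np.vstack([cv2.resize(s,(480,360)),cv2.resize(w[:,:],(480,240))])[:600])
```

```text
w10 tool [547.6  30.9 176.1] [3.141 0.47  2.774] t 21.725
shift mm [13.7  0.1 84.9] rotvec deg [ 0.01  0.03 -0.07]
```

View pics/m1.png

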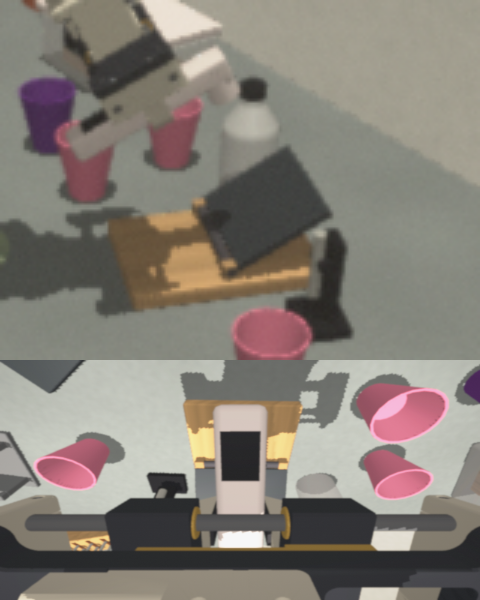

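Mosaic: top, the side view shows the reader held over the ledge and tilted like the slate, whose corners lie at crop (289,148), (330,213), (228,274), (193,205); bottom, the wrist view shows the bar centred over the stand. I check the slate model against the side view.

Run:
```python
from h import *
D=cam("side");S=cam("scene")
obs=np.array([(289,148),(330,213),(228,274),(193,205)])/3+[270-.3,110-.3]
print(obs.round(1))
F=np.array([695.3,-26,88.3])
for th,ps in((.40,-21),(.47,-21),(.55,-21)):
    ps=np.radians(ps);xs=np.array([np.cos(ps)*np.cos(th),np.sin(ps)*np.cos(th),np.sin(th)]);ys=np.array([-np.sin(ps),np.cos(ps),0])
    P=[F+65*ys,F-65*ys,F-65*ys-106*xs,F+65*ys-106*xs];print(th,np.array([proj(D,p) for p in P]).round(1).tolist(), "nearz",P[2][2].round(1))
im=cv2.imread("pics/side2.png")
g=cv2.cvtColor(im,cv2.COLOR_BGR2GRAY)[150:210,330:385]
m=(g<75).astype(np.uint8);cs,_=cv2.findContours(m,cv2.RETR_EXTERNAL,cv2.CHAIN_APPROX_NONE);k=max(cs,key=cv2.contourArea)
print(cv2.approxPolyDP(k,3,True)[:,0]+[330,150])
```

```text
[[366.  159. ]
 [379.7 180.7]
 [345.7 201. ]
 [334.  178. ]]
0.4 [[365.5, 158.5], [380.5, 180.1], [347.6, 196.0], [335.5, 173.1]] nearz 47.0
0.47 [[365.5, 158.5], [380.5, 180.1], [348.5, 197.7], [336.4, 174.8]] nearz 40.3
0.55 [[365.5, 158.5], [380.5, 180.1], [349.7, 199.6], [337.5, 176.6]] nearz 32.9
[[365 160]
 [336 180]
 [342 194]
 [343 187]
 [349 196]
 [346 201]
 [379 182]]
```

Call:
servo_tool(
  deltas=[
    [[0.0137,0,0],[0,0,0]],
    [[0,0,0.025],[0,0,0]],
    [[0,0,0.025],[0,0,0]],
    [[0,0,0.02],[0,0,0]],
    [[0,0,0.01],[0,0,0]],
    [[0,0,0.005],[0,0,0]],
    [[0,0,0],[0,0,0]],
    [[0,0,0],[0,0,0]],
    [[0,0,0],[0,0,0]],
  ],
)

```text
time: 22.95
tool_pos: [571.4, 21.8, 93.8]
tcp_rot: [3.141, 0.471, 2.775]
contact_force: [-0.9, -0.4, -1.2]
grip_width: 29.9
finger_force: 30.0
```

Run:
```python
from h import *
Rt=R.from_euler("xyz",[-np.pi,.47,2.775]).as_matrix()
go((572.2,21.7,94.3),Rt=Rt);snap("w11")
i=bot.capture("side");j=bot.capture("scene")
cv2.imwrite("pics/m2.png",np.hstack([cv2.resize(i[120:220,290:410,::-1],None,fx=3.2,fy=3.2,interpolation=cv2.INTER_CUBIC),cv2.resize(j[150:250,285:405,::-1],None,fx=3.2,fy=3.2,interpolation=cv2.INTER_CUBIC)]))
t,r=tool();w=t+r@[-62,0,t[2]*0+ (45.2-30)]
# window in tool: reader x offset 62 -> tool -x ; window z=-20, TCP z in reader=-4.8 -> 15.2 further along tool z
print("window",w.round(1),"spot",(w+r[:,2]*50).round(1))
for n in("side","scene"): print(n,proj(cam(n),w),proj(cam(n),(651.4,-8.7,64.3)))
```

```text
shift mm [-1.   0.2 -0. ] rotvec deg [0.02 0.05 0.01]
w11 tool [571.3  21.8  93.8] [3.141 0.471 2.775] t 23.0
window [ 6.293e+02 -5.000e-01  1.081e+02] spot [650.5  -8.6  63.6]
side [350.86714711 165.77675404] [357.32385709 177.23659071]
scene [352.70204485 202.70262265] [356.926435   218.39434066]
```

View pics/m2.png

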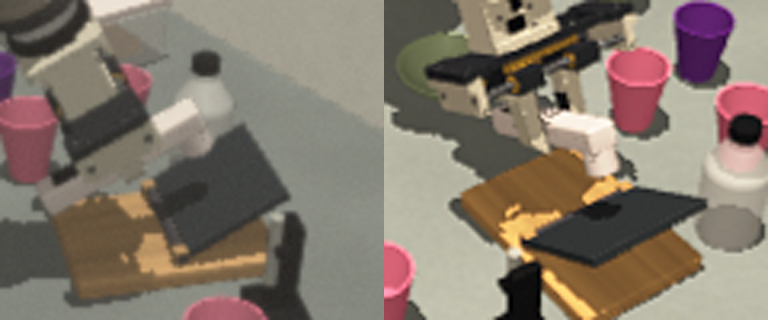

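The head's face sits at scene (352.5,204), matching the computed window; the reader is parallel to the slate. Holding.

Call:
servo_tool(
  deltas=[
    [[0,0,0],[0,0,0]],
    [[0,0,0],[0,0,0]],
    [[0,0,0],[0,0,0]],
    [[0,0,0],[0,0,0]],
    [[0,0,0],[0,0,0]],
    [[0,0,0],[0,0,0]],
    [[0,0,0],[0,0,0]],
    [[0,0,0],[0,0,0]],
    [[0,0,0],[0,0,0]],
    [[0,0,0],[0,0,0]],
    [[0,0,0],[0,0,0]],
    [[0,0,0],[0,0,0]],
    [[0,0,0],[0,0,0]],
    [[0,0,0],[0,0,0]],
    [[0,0,0],[0,0,0]],
    [[0,0,0],[0,0,0]],
    [[0,0,0],[0,0,0]],
    [[0,0,0],[0,0,0]],
    [[0,0,0],[0,0,0]],
    [[0,0,0],[0,0,0]],
  ],
)

```text
time: 25.6
tool_pos: [571.2, 21.7, 93.2]
tcp_rot: [-3.142, 0.47, 2.775]
contact_force: [-0.2, 0.4, -2.3]
grip_width: 30.0
finger_force: 30.0
```

Call:
servo_tool(
  deltas=[
    [[0,0,-0.025],[0,0,0]],
    [[0,0,-0.03],[0,0,0]],
    [[0,0,-0.03],[0,0,0]],
    [[-0.0137,0,0],[0,0,0]],
    [[0,0,0],[0.65,5.36,2.72]],
    [[0,0,0],[0.65,5.36,2.72]],
    [[0,0,0],[0.65,5.36,2.72]],
    [[0,0,0],[0.65,5.36,2.72]],
    [[0,0,0],[0.65,5.36,2.72]],
    [[-0.02,-0.0423,0],[0,0,0]],
    [[-0.02,-0.0423,0],[0,0,0]],
    [[-0.02,-0.0423,0],[0,0,0]],
    [[-0.02,-0.0423,0],[0,0,0]],
    [[-0.02,-0.0423,0],[0,0,0]],
    [[-0.02,-0.0423,0],[0,0,0]],
    [[-0.02,-0.0423,0],[0,0,0]],
    [[-0.02,-0.0423,0],[0,0,0]],
    [[0,0,0],[0,0,0]],
    [[0,0,0],[0,0,0]],
  ],
)

```text
time: 27.98
tool_pos: [484.5, -338.0, 174.2]
tcp_rot: [3.141, -0.001, 2.533]
contact_force: [0.4, 0.7, -1.4]
grip_width: 30.3
finger_force: 30.0
```

Run:
```python
from h import *
go((484.9,-338.2,46.2),2.5333)
c,im=snap("w12")
i=bot.capture("side");j=bot.capture("scene")
cv2.imwrite("pics/side3.png",i[:,:,::-1])
# bar centreline in tool-frame image
for y in(140,170,200,220): print(y,im[y,290:352:2,0].astype(int).tolist())
```

```text
shift mm [ -0.6   0.  128. ] rotvec deg [ 0.03 -0.08 -0.04]
w12 tool [ 484.8 -337.5  174.5] [ 3.141e+00 -1.000e-03  2.534e+00] t 28.025
140 [186, 177, 96, 38, 38, 37, 38, 37, 38, 38, 37, 38, 38, 38, 38, 42, 75, 84, 84, 83, 84, 83, 82, 82, 81, 81, 81, 82, 181, 246, 246]
170 [183, 185, 130, 44, 35, 36, 36, 37, 37, 35, 36, 37, 37, 37, 37, 36, 38, 54, 73, 76, 78, 77, 75, 76, 75, 75, 75, 78, 156, 242, 245]
200 [179, 186, 168, 78, 53, 54, 53, 54, 54, 54, 57, 63, 63, 64, 64, 64, 63, 64, 64, 64, 63, 64, 64, 64, 63, 63, 63, 75, 152, 185, 180]
220 [176, 185, 191, 196, 200, 200, 200, 200, 200, 200, 200, 200, 200, 200, 200, 200, 200, 200, 199, 200, 200, 200, 201, 200, 200, 200, 200, 196, 189, 184, 177]
```

Call:
servo_tool(
  deltas=[
    [[0,0,0.03],[0,0,0]],
    [[0,0,0.03],[0,0,0]],
    [[0,0,0.025],[0,0,0]],
    [[0,0,0.015],[0,0,0]],
    [[0,0,0.01],[0,0,0]],
    [[0,0,0.007],[0,0,0]],
    [[0,0,0.005],[0,0,0]],
    [[0,0,0.003],[0,0,0]],
    [[0,0,0.002],[0,0,0]],
    [[0,0,0],[0,0,0]],
    [[0,0,0],[0,0,0]],
  ],
)

```text
time: 29.5
tool_pos: [484.7, -338.1, 48.4]
tcp_rot: [3.142, 0.0, 2.533]
contact_force: [-0.1, -1.1, -2.6]
grip_width: 29.7
finger_force: 30.0
```

Call:
servo_tool(
  deltas=[
    [[0,0,0.0015],[0,0,0]],
    [[0,0,0.001],[0,0,0]],
    [[0,0,0.0005],[0,0,0]],
    [[0,0,0],[0,0,0]],
    [[0,0,0],[0,0,0]],
  ],
)

```text
time: 30.12
tool_pos: [484.6, -338.0, 45.2]
tcp_rot: [3.141, -0.0, 2.533]
contact_force: [0.1, -0.1, -1.5]
grip_width: 29.8
finger_force: 30.0
```

Call:
servo_tool(
  deltas=[
    [[0,0,0],[0,0,0]],
    [[0,0,0],[0,0,0]],
    [[0,0,0],[0,0,0]],
    [[0,0,0],[0,0,0]],
    [[0,0,0],[0,0,0]],
    [[0,0,0],[0,0,0]],
    [[0,0,-0.01],[0,0,0]],
    [[0,0,-0.03],[0,0,0]],
    [[0,0,-0.05],[0,0,0]],
    [[0,0,-0.05],[0,0,0]],
    [[0,0,-0.06],[0,0,0]],
    [[-0.03,0,-0.05],[0,0,0]],
    [[-0.03,0,0],[0,0,0]],
    [[0,0,0],[0,0,0]],
    [[0,0,0],[0,0,0]],
  ],
  fingers=1,
)

```text
time: 32.0
tool_pos: [533.3, -371.8, 294.8]
tcp_rot: [3.141, -0.002, 2.533]
contact_force: [-0.3, -0.1, -0.3]
grip_width: 91.7
finger_force: 0.0
```

Run:
```python
from h import *
c,im=snap("w13")
for X in((413.9,-289,76),(547.5,-382,76)): print(proj(c,X))
for y in range(80,220,15): print(y,im[y,296:348:2,0].astype(int).tolist())
x=321
print([(y,int(im[y,316:326,0].mean())) for y in list(range(55,75))+list(range(184,204))])
i=bot.capture("side");j=bot.capture("scene")
print([b[1] for b in blobs(i,(30,40,40),(75,255,220),100)],[b[1] for b in blobs(j,(30,40,40),(75,255,220),100)])
cv2.imwrite("pics/m3.png",np.vstack([np.hstack([cv2.resize(i[230:310,310:450,::-1],(400,230)),cv2.resize(j[120:250,300:430,::-1],(230,230))]),cv2.resize(im[:220,:,::-1],(630,217))]))
```

```text
w13 tool [ 533.2 -371.7  295. ] [ 3.141e+00 -1.000e-03  2.533e+00] t 32.05
[320.11637842  48.80390654]
[320.12020983 187.94895534]
80 [173, 196, 187, 187, 192, 198, 223, 235, 110, 77, 77, 77, 76, 77, 75, 72, 70, 133, 144, 102, 94, 93, 93, 94, 93, 91]
95 [173, 202, 197, 179, 166, 162, 211, 237, 135, 96, 97, 98, 107, 111, 107, 105, 98, 135, 141, 95, 90, 91, 93, 96, 93, 97]
110 [167, 198, 201, 201, 201, 200, 216, 245, 246, 246, 246, 246, 246, 246, 246, 243, 187, 169, 141, 100, 96, 95, 94, 96, 104, 158]
125 [160, 192, 201, 200, 199, 200, 211, 244, 246, 246, 246, 247, 246, 243, 187, 179, 178, 168, 140, 99, 94, 94, 94, 93, 104, 159]
140 [142, 164, 172, 179, 186, 173, 202, 243, 247, 247, 247, 247, 245, 206, 179, 179, 178, 167, 137, 95, 93, 94, 93, 93, 90, 96]
155 [94, 90, 87, 92, 91, 84, 113, 161, 175, 178, 179, 178, 178, 179, 178, 179, 176, 168, 136, 91, 87, 92, 90, 91, 91, 99]
170 [98, 98, 98, 98, 98, 97, 110, 156, 174, 177, 178, 177, 177, 177, 177, 177, 176, 166, 131, 100, 99, 99, 99, 99, 99, 100]
185 [98, 97, 98, 98, 98, 98, 105, 149, 170, 175, 175, 175, 175, 175, 176, 175, 174, 163, 12
[... 160 characters left out ...]
 174, 175]
215 [173, 172, 172, 173, 174, 173, 172, 172, 173, 173, 173, 173, 174, 173, 173, 172, 173, 172, 172, 171, 171, 171, 172, 171, 172, 174]
[(55, 246), (56, 246), (57, 246), (58, 246), (59, 246), (60, 246), (61, 246), (62, 246), (63, 245), (64, 235), (65, 176), (66, 102), (67, 77), (68, 74), (69, 75), (70, 75), (71, 75), (72, 75), (73, 75), (74, 76), (184, 176), (185, 175), (186, 170), (187, 163), (188, 160), (189, 164), (190, 170), (191, 172), (192, 172), (193, 172), (194, 172), (195, 172), (196, 172), (197, 172), (198, 172), (199, 172), (200, 172), (201, 172), (202, 172), (203, 172)]
[[229, 131, 19, 33], [235, 183, 38, 24], [544, 353, 58, 47]] [[349, 123, 20, 31], [289, 161, 33, 21]]
```

View pics/m3.png

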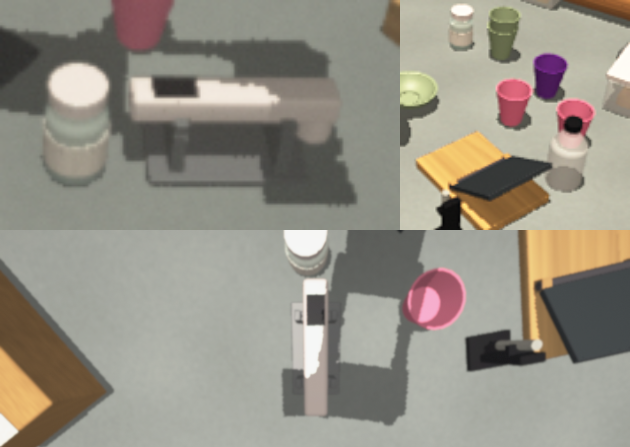

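The reader lies level in the cradle, with its head end at row 187.5 against 188 expected. The cups are nested and nothing else has moved, so I'm handing in.

```bash
python3 -c "
from plant import bot
print(bot.close_job())"
```

```text
the job is handed in; nothing more can be done
None
```

I handed the job in at about 32 s of robot time: cup_a is nested in cup_b, the reader was held square to the slate about 50 mm off for over 2 s, and it is back in its cradle; the last pictures showed nothing else disturbed, but no verdict came back.

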